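Unload the plaque turntable and hold its index plunger out

TASK

Lift the white-edged wooden plaque straight up out of the turntable's clip rail (a sprung catch holds it) and stand it on its long edge, without dropping it, in the empty bay of the drying rack, and let go of it. Only then pull the turntable's red index plunger all the way out to its stop and keep holding it there, so that I can turn the table: you finish while still holding the plunger out. Leave the other things where they are.

Things in the scene. Friction and masses are not known exactly. Their poses are not given: they have to be found in the camera images.
- turntable: Fixed indexing turntable, left or right of the robot: blue base 220 x 150 x 12 mm, aluminium disc 150 mm across, 48 to 72 mm up, black seat holes in its rim, grey clip rail across its top. Origin: on the work surface, on the disc's axis. z up; -x points from the disc's axis along the plunger to the red knob; y runs along the clip rail. Disc does not turn. Turned up to 0.5 rad.
- clip (a point): Centre of the clip rail's floor, 80 mm above the work surface, under the plaque (turntable axes). Lips: front (-x) 22 mm high, rear 9 mm, end stops 22 mm high at y = +-52 mm. The catch behind the plaque reaches 30 mm above this floor and 37 mm behind the centre. The plaque is free of the catch after 15 mm of lift, of the rail after 25 mm.
- plaque: Dark wooden plaque with thin white border and white top edge, 18 mm thick (x), 100 wide (y), 80 tall (z), 60 to 120 g. Origin: centre of its underside; z up. Starts upright in the clip rail, axes along the turntable's; pinch its upper 50 mm over the 18 mm thickness. A groove 5 mm deep crosses its +x face 14 to 26 mm above the underside.
- catch (a joint): Sprung brass catch nose on the plaque's +x side, 20 mm above the rail floor: 0 = home, 3 mm deep in the plaque's groove; it yields by itself up to 0.006 m (turntable +x) as the plaque is pulled straight up with about 5 to 12 N.
- rack: Fixed drying rack of pale timber: base board 170 (x) x 110 (y) x 10 mm, two bays 80 mm apart along x. A bay is a 28 mm gap (x) between two upright slats 6 mm thick, 80 mm long (y), 35 mm tall above the board, open at the ends. Origin: centre of the underside, on the work surface. Turned up to 0.4 rad.
- rack_bay (a point): Centre of the floor of the empty bay, 10 mm above the work surface, 40 mm to the -x side of the rack's origin (rack axes: x across the bay's gap, y along the bay). The white-edged plaque is to stand here, its thickness across the gap, either way round.
- old_plaque: Plaque of the same size with a yellow border and yellow top edge, standing upright in the other bay of the rack (+x side). Leave it there (may shift up to 20 mm). Origin: centre of its underside.
- plunger (a joint): Travel of the index plunger in m: 0 = sprung home, its 10 mm steel pin 10 mm deep in the seat hole in the disc's rim; 0.020 = fully out at its stop. It moves along the turntable's -x axis (level, away from the disc). The spring pulls back with 6 N at 0 and 12 N at 0.020; let go, it springs home.
- pull_knob: Red knob of the plunger. Origin: on its axis, mid-neck, 60 mm up, 128 mm from the disc's axis when home; turntable axes. Neck 18 mm diameter, 34 mm long (x); at its -x end a flange 32 mm across, 8 mm thick. The plunger housing (34 mm wide, 78 mm high) begins 20 mm from the origin at +x. Pinch the neck from above, closing along y; the flange stops the fingers slipping off.
- paint_jar: White paint jar, 64 mm diameter, 75 mm tall, beyond the task's things. Leave alone. Origin: centre of underside.
- tape_roll: Yellow tape ring lying flat, 90 mm across, 25 mm high. Leave alone.
- brush: Paint brush lying on the right (-y). Leave alone.
- mallet: Hammer lying on the table on the right (-y). Leave alone.
- varnish_tin: Closed tin, 70 mm diameter, 90 mm tall, on the left (+y). Leave alone.
Things that resemble listed ones, but are neither listed nor needed, are in the scene too. What is meant by the rack is not grey, and is the smaller of those in its own colour.

How it is judged:
On the way, in this order (a step that is already met when the one before it is completed fails the run):
1. the plaque is lifted out of the clip rail, held by the fingers (z of plaque in the frame of clip above 0.03 m and contact force between the fingers and plaque above 1 N), for 0.1 s.
2. the plaque stands in the empty bay, let go, with the plunger still home (x of plaque in the frame of rack_bay between -0.014 and 0.014 m and y of plaque in the frame of rack_bay between -0.03 and 0.03 m and z of plaque in the frame of rack_bay below 0.01 m and angle between plaque's own z axis and vertical below 0.4 rad and contact force between the fingers and plaque below 0.05 N and linear speed of plaque below 0.03 m/s and value of joint plunger below 0.004 m), for 0.2 s.
At the end, for the whole second after the job is handed in: Plunger out at least 17 of its 20 mm, held by the fingers (over 4 N) through the last second; the white-edged plaque stands untouched and at rest in the empty bay: within 14 mm across, 30 mm along, underside within 10 mm of the floor, leaning under 0.4 rad (value of joint plunger above 0.017 m and contact force between the fingers and pull_knob above 4 N and x of plaque in the frame of rack_bay between -0.014 and 0.014 m and y of plaque in the frame of rack_bay between -0.03 and 0.03 m and z of plaque in the frame of rack_bay below 0.01 m and angle between plaque's own z axis and vertical below 0.4 rad and contact force between the fingers and plaque below 0.05 N and linear speed of plaque below 0.03 m/s); the arm keeps its last pose, push and grip.
It fails at once if the plunger is pulled (over 6 mm) while the plaque is not standing in the rack bay (value of joint plunger above 0.006 m and not (x of plaque in the frame of rack_bay between -0.014 and 0.014 m and y of plaque in the frame of rack_bay between -0.03 and 0.03 m and z of plaque in the frame of rack_bay below 0.01 m and angle between plaque's own z axis and vertical below 0.4 rad)).
It fails at once if the plaque is let go more than 20 mm above the bay's floor, away from the clip rail (dropped) (contact force between the fingers and plaque below 0.02 N and z of plaque in the frame of rack_bay above 0.02 m and distance between plaque and clip above 0.05 m).
It fails at once if the yellow-edged plaque is moved more than 20 mm (distance of old_plaque from where it was at the start of the episode above 0.02 m).
It fails at once if the jar, tape roll, brush, hammer or tin is moved more than 30 mm (distance of any of paint_jar, tape_roll, brush, mallet, varnish_tin from where it was at the start of the episode above 0.03 m).
It also fails if it takes over 48 s, if anything falls off the work surface, if the arm or the gripper's body presses on something with over 40 N, if the wrist force passes 120 N, or if a joint passes its speed limit or range.

ROBOT

A 6-joint arm with a two-finger parallel gripper is mounted at the origin on the work surface. World frame = base frame: x ahead of the robot, y to its left, z up, the work surface at z = 0. Lengths are in m, angles in rad, forces in N, time in s.
With the tool pointing down it reaches from about 0.3 to 0.775 m from the base axis. Payload 14.6 kg.
Tool frame: the origin (TCP) lies at the very end of the fingers, on their centre line; the grasp point (between the pads) lies 19 mm behind it; z points along the fingers, x is the direction in which the jaws open and shut, and the axes are right-handed (so a half turn about z gives the same grasp; the last joint's range is limited). The gripper opens to 94 mm and grips with 3 to 60 N. Pads are 16 mm wide; open, the fingers measure 119 mm over their backs; the gripper's body (75 mm by 177 mm) begins 78 mm behind the grasp point.
Start: joints at [1.195, 0.3, 1.521, -0, 1.321, -0.067], TCP at [0.167, 0.524, 0.205] pointing down, gripper open.
Joint ranges: [-3.03, 3.03], [-0.79, 2.21], [0.23, 2.52], [-1.04, 4.18], [0, 3.07], [-2.55, 2.55]. Speed limits (rad/s): [2.22, 2.22, 2.57, 3.14, 3.14, 3.14].

INTERFACE

Orientations are given as [roll, pitch, yaw] about the fixed x, y, z axes, in that order (R = Rz(yaw) Ry(pitch) Rx(roll)).
In Python, from station import ctrl gives the robot as it stands.
- The arm moves only by the shell command python3 -m inch 'ROWS' [FORCE]. ROWS is JSON, one flat list of numbers, 7 for each row, row after row: the shift along the tool's x, y, z in cm, then the turn, a rotation vector about the tool's x, y, z in rad, then the opening, from 0 (shut) to 1 (fully open). In form: [tx, ty, tz, wx, wy, wz, claw, tx, ty, tz, wx, wy, wz, claw, ...]. A call has 1 to 20 rows; each row shifts and turns the commanded pose from where the row before left it, along the tool's axes as they then stand; what a row does not reach is not made up. A row lasts 1/8 s, in which the tool goes at most 62.5 mm and 10.7 degrees, less where a joint would pass 70% of its speed; a pose out of reach is approached as far as the arm can. A call is refused whole if a number of a shift passes 6.25 or a number of a turn 0.188, either way. A call with a gripper value outside its range is refused whole. The fingers move at their own pace and stop on an object; FORCE is the grip in N (left out, the last holds). Time passes only in rows, so rows that do not move let the fingers close. It gives the time, the measured TCP pose, the force and the opening at its end, in the units of the state.
- ctrl.get_obs(): the state, without advancing time (a new reading comes with each control period).
- ctrl.camera(name): name is "scene" or "top" or "wrist"; returns (picture, depth): 420x560x3 uint8, red, green, blue; 420x560 float32, m along the optical axis (not along the pixel's ray), 0 where there is no reading.
- ctrl.camera_params(name): a dict with "vertical_fov" (degrees; the focal length in pixels is half the picture's height over the tangent of half this angle, whatever the lens; pixels are square), "cx", "cy" (the principal point, pixels), "distortion" ([k1, k2, p1, p2, k3] as OpenCV has them; the pictures are not rectified), "camera_from_world" (4x4, takes a point from world to camera coordinates); the wrist camera has in their place "mount" (4x4, takes a point from camera to tool coordinates, whose origin is the TCP and whose axes are the tool frame's). Camera axes: x right, y down, z forward; pixel columns grow to the right and rows downward; lengths in m; the calibration is good to about 2 mm. A picture is of the moment at which its call begins: read the wrist's pose just before it. camera_params takes no time and is no camera call.
- ctrl.hand_in(): hands the job in, once; it reports no verdict.
Trained networks look in the newest picture that a camera, given by its name, has taken for a name from the list of things; names that differ only in an ending like _2 or _b are one class to them, and where a whole thing is asked for, a point or a joint stands for the part that bears it (a point fixed in the world has none). Each returns a list of dicts, best first, with "score" (0 to 1); they miss things now and then, are a little off and sometimes report something else, mostly with a low value. They report only what shows in the picture. A call takes as long as a camera call. They do not tell look-alikes from the thing itself.
- ctrl.spot_in(camera, label): "bbox" ([centre column, centre row, width, height] in pixels, round what is visible of it).
- ctrl.place_of(camera, label): "centre" ([column, row] in pixels: a listed point, or the origin of a listed thing).
The state is a dict: "time_s": time; "qpos": joint angles; "joint_vel": joint speeds; "tau": joint torques, N m; "ee_pos": TCP position; "eef_rot": TCP orientation; "force": force on the tool from outside, world axes, zero at the start; "moment": the same for the moment, N m; "grip_width": finger opening in m.
Only numpy, scipy, OpenCV 4.12 (cv2) and the standard library are available. Lean on these libraries where they do the work, as an engineer would, in place of code of your own. Each camera call takes 0.05 s, during which the arm holds its last target. There are 200 camera calls.

## Working session

There is one attempt and no reset: what is moved stays moved. The work goes in short steps, Python scripts to look and compute and a shell command to move; the robot and the scene stay as the last step left them, time stands still between calls to the robot, and variables do not carry over. Pictures are saved under pics/ and viewed, about 8 in all and at most 12, crops included, and the job is handed in when it is done.

```bash
ls; mkdir -p pics
cat > h.py <<'E'
import numpy as np, cv2
from station import ctrl
from scipy.spatial.transform import Rotation as R
def cam(name):
    p=ctrl.camera_params(name); o=ctrl.get_obs()
    im,d=ctrl.camera(name)
    f=im.shape[0]/2/np.tan(np.radians(p["vertical_fov"])/2)
    K=np.array([[f,0,p["cx"]],[0,f,p["cy"]],[0,0,1.]])
    if "mount" in p:
        T=np.eye(4);T[:3,:3]=R.from_euler('xyz',o["eef_rot"]).as_matrix();T[:3,3]=o["ee_pos"]
        W=T@np.array(p["mount"])
    else: W=np.linalg.inv(np.array(p["camera_from_world"]))
    return im,d,K,np.array(p["distortion"],float),W
def ray(c,uv):
    im,d,K,D,W=c
    q=cv2.undistortPoints(np.array(uv,float).reshape(-1,1,2),K,D)[:,0]
    return np.c_[q,np.ones(len(q))]@W[:3,:3].T, W[:3,3]
def onz(c,uv,z):
    r,o=ray(c,uv); return o+r*((z-o[2])/r[:,2])[:,None]
def cloud(c):
    im,d,K,D,W=c
    v,u=np.nonzero(d>0); r,o=ray(c,np.c_[u,v])
    return o+r*d[v,u][:,None], im[v,u], np.c_[u,v]
def proj(c,P):
    im,d,K,D,W=c; V=np.linalg.inv(W)
    return cv2.projectPoints(np.array(P,float).reshape(-1,3),cv2.Rodrigues(V[:3,:3])[0],V[:3,3],K,D)[0][:,0]
def save(c,n): cv2.imwrite("pics/"+n,c[0][:,:,::-1])
E
python3 - <<'E'
from h import *
for n in ("scene","top"):
    c=cam(n); save(c,n+"1.png"); np.savez(n+"1.npz",im=c[0],d=c[1],K=c[2],D=c[3],W=c[4])
    print(n,c[4][:3,3].round(3),c[1].min(),c[1].max())
    for l in ("turntable","clip","plaque","rack","rack_bay","old_plaque","pull_knob"):
        print(l,[(np.round(x["centre"]).tolist(),round(x["score"],2)) for x in ctrl.place_of(n,l)][:4])
print(ctrl.get_obs())
E
```

```text
pics
scene [ 1.439 -0.071  0.985] 0.0 3.999732
turntable [([186.0, 265.0], 0.7)]
clip [([184.0, 247.0], 0.55)]
plaque [([186.0, 248.0], 0.88), ([334.0, 218.0], 0.3), ([112.0, 287.0], 0.2), ([94.0, 238.0], 0.19)]
rack [([332.0, 228.0], 0.76), ([313.0, 176.0], 0.7), ([442.0, 179.0], 0.6)]
rack_bay [([435.0, 171.0], 0.85), ([319.0, 163.0], 0.76), ([330.0, 222.0], 0.59)]
old_plaque [([328.0, 235.0], 0.67)]
pull_knob [([166.0, 223.0], 0.62)]
top [0.284 0.108 1.498] 0.0 2.5101686
turntable [([349.0, 192.0], 0.62)]
clip [([352.0, 186.0], 0.68)]
plaque [([353.0, 184.0], 0.58), ([240.0, 194.0], 0.58), ([403.0, 180.0], 0.24)]
rack [([120.0, 247.0], 0.97), ([230.0, 279.0], 0.89), ([238.0, 204.0], 0.72)]
rack_bay [([116.0, 254.0], 0.68), ([231.0, 217.0], 0.64), ([229.0, 291.0], 0.55)]
old_plaque [([241.0, 193.0], 0.77)]
pull_knob [([370.0, 217.0], 0.54)]
{'time_s': 0.8, 'qpos': array([ 1.19535819e+00,  2.99889971e-01,  1.52099630e+00,  1.58016897e-05,
        1.32073708e+00, -6.66185281e-02]), 'joint_vel': array([-0.00066749, -0.00153359, -0.00224879,  0.0010804 , -0.00023646,
       -0.0006804 ]), 'tau': array([ 2.23073963e-03, -5.31635928e+01, -3.52902746e+01,  7.09633017e-02,
        2.12220167e-02, -5.27431121e-05]), 'ee_pos': array([0.16716587, 0.52396181, 0.20545265]), 'eef_rot': array([-3.14157533e+00,  2.96152685e-05,  1.26197280e+00]), 'force': array([ 0.27486565, -0.12690177, -0.28002702]), 'moment': array([-0.01886759, -0.00491434, -0.02136389]), 'grip_width': 0.09378303391175952}
```

View pics/scene1.png

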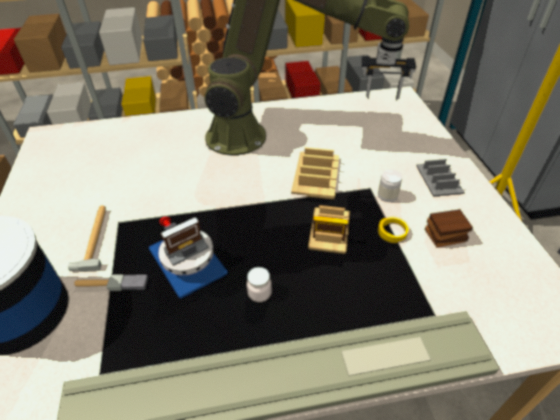

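View pics/top1.png

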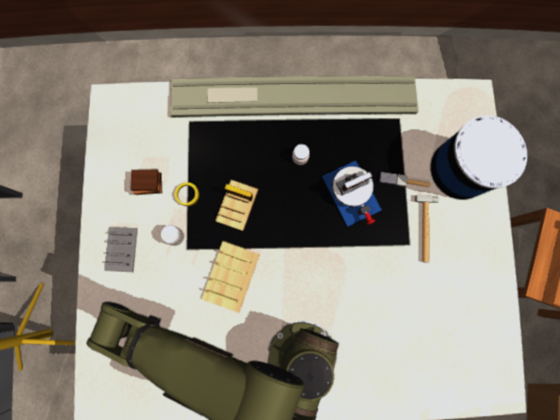

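Run:
```python
from h import *
for n,pts in (("top",[("turntable",349,192,0),("clip",352,186,.08),("knob",370,217,.06),("rackA",120,247,0),("rackB",230,279,0),("rackC",238,204,0),("bayA",116,254,.01),("bayC",231,217,.01),("bayB",229,291,.01),("old",240,194,.01)]),("scene",[("turntable",186,265,0),("clip",184,247,.08),("knob",166,223,.06),("rackC",332,228,0),("rackB",313,176,0),("rackA",442,179,0)])):
    z=np.load(n+"1.npz"); c=[z[k] for k in("im","d","K","D","W")]
    for l,u,v,h in pts: print(n,l,onz(c,[[u,v]],h).round(3))
    print(c[3],c[2][0,0])
```

```text
top turntable [[ 0.612 -0.202  0.   ]]
top clip [[ 0.617 -0.198  0.08 ]]
top knob [[ 0.502 -0.264  0.06 ]]
top rackA [[0.413 0.688 0.   ]]
top rackB [[0.285 0.264 0.   ]]
top rackC [[0.572 0.232 0.   ]]
top bayA [[0.385 0.699 0.01 ]]
top bayC [[0.52  0.258 0.01 ]]
top bayB [[0.241 0.267 0.01 ]]
top old [[0.609 0.223 0.01 ]]
[-0.08406358  0.          0.          0.          0.        ] 393.6030545754471
scene turntable [[ 0.622 -0.213  0.   ]]
scene clip [[ 0.622 -0.206  0.08 ]]
scene knob [[ 0.496 -0.26   0.06 ]]
scene rackC [[ 0.56   0.248 -0.   ]]
scene rackB [[0.298 0.25  0.   ]]
scene rackA [[0.404 0.696 0.   ]]
[-0.00434313  0.          0.          0.          0.        ] 423.6164782112729
```

Scene picture: the rack with the yellow-edged plaque, on the black mat, is at (330,228), and the plaque sits in the turntable clip at (184,240) with the red knob at (166,223). The larger pale rack at (318,172) and the grey one at (440,178) are look-alikes. In the top picture, our rack is at (238,205) and the turntable at (350,192). Next I'll fit the geometry from the depth data.

Run:
```python
from h import *
P=[];C=[]
for n in ("top","scene"):
    z=np.load(n+"1.npz"); c=[z[k] for k in("im","d","K","D","W")]
    p,col,uv=cloud(c); 
    near=lambda x,y,r:np.hypot(p[:,0]-x,p[:,1]-y)<r
    def rect(l,m):
        q=p[m,:2].astype(np.float32)
        if len(q)<5: print(n,l,len(q));return
        r=cv2.minAreaRect(q*1000); print(n,l,len(q),np.round(r[0],1),np.round(r[1],1),round(r[2],1), "z",np.percentile(p[m,2],[5,50,95]).round(3))
    ci=col.astype(int)
    rect("plaque top",near(.615,-.2,.09)&(p[:,2]>.14))
    rect("blue",near(.61,-.2,.17)&(ci[:,2]>ci[:,0]+50)&(p[:,2]<.03))
    rect("red",near(.5,-.262,.07)&(ci[:,0]>ci[:,1]+80)&(p[:,2]>.03))
    rect("disc",near(.615,-.2,.1)&(p[:,2]>.06)&(p[:,2]<.078))
    rect("rack board",near(.57,.235,.13)&(p[:,2]>.004)&(p[:,2]<.06)&(ci[:,0]>ci[:,2]+30))
    rect("old top",near(.6,.22,.09)&(p[:,2]>.08))
print(np.array(ctrl.camera_params("wrist")["mount"]).round(3))
```

```text
top plaque top 166 [ 620.2 -203.2] [ 19.1 102.7] 24.0 z [0.149 0.16  0.165]
top blue 713 [ 607.8 -210. ] [223.3 154.8] 24.4 z [0.007 0.012 0.018]
top red 60 [ 500. -258.] [41.4 26.4] 24.7 z [0.061 0.069 0.077]
top disc 803 [ 612.6 -200.7] [149.6 165.5] 75.2 z [0.066 0.073 0.077]
top rack board 1101 [569.9 242.2] [126.2 178. ] 71.5 z [0.006 0.012 0.047]
top old top 149 [605.1 224.3] [99.9 18.7] 69.1 z [0.084 0.091 0.095]
scene plaque top 402 [ 621.9 -204.1] [ 23.1 100.4] 23.2 z [0.142 0.159 0.163]
scene blue 1168 [ 603.6 -213.9] [238.4 149.3] 24.7 z [0.005 0.013 0.016]
scene red 76 [ 506.2 -262.4] [46.7 26.7] 4.9 z [0.06  0.07  0.078]
scene disc 802 [ 618.  -203.6] [151.5 158.8] 74.0 z [0.063 0.073 0.077]
scene rack board 1158 [559.8 238.9] [119.3 199.7] 69.9 z [0.007 0.024 0.053]
scene old top 240 [607.4 221.7] [99.9 23.6] 71.2 z [0.082 0.091 0.095]
[[ 1.     0.     0.     0.001]
 [-0.     0.964  0.266 -0.078]
 [-0.    -0.266  0.964 -0.179]
 [ 0.     0.     0.     1.   ]]
```

```bash
python3 -m inch '[-3.7,4.35,-0.23,0,0,0,1,-3.7,4.35,-0.23,0,0,0,1,-3.7,4.35,-0.23,0,0,0,1,-3.7,4.35,-0.23,0,0,0,1,-3.7,4.35,-0.23,0,0,0,1,-3.7,4.35,-0.23,0,0,0,1,-3.7,4.35,-0.23,0,0,0,1,-3.7,4.35,-0.23,0,0,0,1,-3.7,4.35,-0.23,0,0,0,1,-3.7,4.35,-0.23,0,0,0,1,-3.7,4.35,-0.23,0,0,0,1,-3.7,4.35,-0.23,0,0,0,1,-3.7,4.35,-0.23,0,0,0,1,-3.7,4.35,-0.23,0,0,0,1,-3.7,4.35,-0.23,0,0,0,1,0,0,0,0,0,0.168,1,0,0,0,0,0,0.168,1,0,0,0,0,0,0.168,1,0,0,0,0,0,0.168,1,0,0,0,0,0,0.168,1]' 40
python3 -m inch '[0,0,0,0,0,0,1,0,0,0,0,0,0,1]'
python3 - <<'E'
from h import *
c=cam("wrist"); save(c,"w1.png"); p,col,uv=cloud(c); ci=col.astype(int)
near=np.hypot(p[:,0]-.62,p[:,1]+.2035)<.09
for lo in (.14,.15,.155):
    m=near&(p[:,2]>lo)&(p[:,2]<.175); r=cv2.minAreaRect((p[m,:2]*1000).astype(np.float32)); print(m.sum(),r,np.percentile(p[m,2],[5,50,95]))
m=(np.hypot(p[:,0]-.5,p[:,1]+.257)<.07)&(ci[:,0]>ci[:,1]+80); 
if m.sum()>5: print(cv2.minAreaRect((p[m,:2]*1000).astype(np.float32)))
for l in("plaque","pull_knob","clip"): print(l,ctrl.place_of("wrist",l)[:2])
E
```

```text
time_s: 3.3
ee_pos: [0.6201, -0.2031, 0.2398]
eef_rot: [-3.142, 0.0, 0.416]
force: [0.1, -0.4, -1.0]
grip_width: 0.094
time_s: 3.55
ee_pos: [0.6201, -0.2031, 0.2399]
eef_rot: [-3.142, 0.0, 0.426]
force: [0.2, -0.1, -0.1]
grip_width: 0.0942
2442 ((622.0828857421875, -203.30081176757812), (18.60629653930664, 99.99116516113281), 24.687040328979492) [0.15889775 0.16035108 0.16150508]
2419 ((622.0974731445312, -203.33262634277344), (18.60629653930664, 99.921142578125), 24.687040328979492) [0.15899791 0.16035899 0.1615067 ]
2379 ((622.0883178710938, -203.34817504882812), (18.441144943237305, 99.9236831665039), 24.608379364013672) [0.15919536 0.16037399 0.16151056]
((489.98260498046875, -268.09979248046875), (78.24093627929688, 41.07252883911133), 33.326229095458984)
plaque [{'centre': [278.0, 202.1], 'score': 0.73}]
pull_knob [{'centre': [168.2, 198.1], 'score': 0.67}, {'centre': [106.7, 314.8], 'score': 0.62}]
clip [{'centre': [283.7, 203.6], 'score': 0.59}]
```

View pics/w1.png

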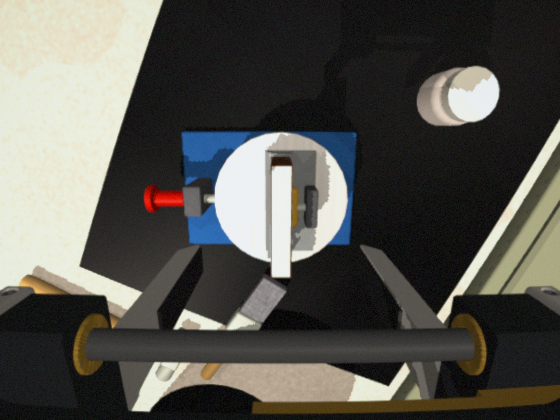

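Wrist picture: the plaque's white top edge is at (281,220), the brass catch is to its right at (297,207), and the knob is at (165,198). The plaque's centre is at (0.622, -0.203) with yaw 0.43, so I'll descend and pinch it.

```bash
python3 -m inch '[0.18,0.05,3,0,0,0,0.7,0,0,3,0,0,0,0.7,0,0,3,0,0,0,0.7,0,0,2.9,0,0,0,0.7,0,0,0,0,0,0,0.7,0,0,0,0,0,0,0,0,0,0,0,0,0,0,0,0,0,0,0,0,0,0,0,0,0,0,0,0,0,0,0,0,0,0,0,0,0,0,0,0,0,0,0,0,0,0,0,0,0]' 45
python3 -c "
from station import ctrl
o=ctrl.get_obs();print(o['force'],o['moment'],o['grip_width'],o['ee_pos'])"
```

```text
time_s: 5.25
ee_pos: [0.622, -0.2028, 0.121]
eef_rot: [3.142, -0.0, 0.422]
force: [-0.8, 0.2, 0.0]
grip_width: 0.018
[-0.81240122  0.22179533  0.01759022] [0.00911264 0.07694269 0.02997039] 0.018029321775575632 [ 0.62198797 -0.20279728  0.12103151]
```

Gripped at 18 mm. Now I'll lift straight up slowly.

```bash
python3 -m inch '[0,0,-0.4,0,0,0,0,0,0,-0.4,0,0,0,0,0,0,-0.4,0,0,0,0,0,0,-0.4,0,0,0,0,0,0,-0.4,0,0,0,0,0,0,-0.4,0,0,0,0,0,0,-0.6,0,0,0,0,0,0,-1,0,0,0,0,0,0,-2,0,0,0,0,0,0,-2,0,0,0,0,0,0,-2,0,0,0,0,0,0,-2,0,0,0,0,0,0,-1,0,0,0,0,0,0,0,0,0,0,0,0,0,0,0,0,0,0]'
python3 - <<'E'
from h import *
o=ctrl.get_obs();print(o['force'],o['moment'],o['grip_width'])
c=cam("wrist"); save(c,"w2.png"); p,col,uv=cloud(c)
m=(np.hypot(p[:,0]-o['ee_pos'][0],p[:,1]-o['ee_pos'][1])<.07)&(p[:,2]>.22)&(p[:,2]<.30)&(col.min(1)>150)
print(m.sum(),np.percentile(p[m,2],[5,50,95]),cv2.minAreaRect((p[m,:2]*1000).astype(np.float32)))
E
```

```text
time_s: 7.12
ee_pos: [0.6218, -0.2027, 0.25]
eef_rot: [-3.141, 0.001, 0.422]
force: [0.3, 0.6, -1.0]
grip_width: 0.0178
[ 0.28893515  0.63158417 -1.02083072] [-0.00433058  0.06469009 -0.02337265] 0.0178274959196762
4110 [0.28857731 0.28954907 0.29049425] ((619.9362182617188, -203.69631958007812), (37.53211212158203, 97.76791381835938), 13.623574256896973)
```

View pics/w2.png

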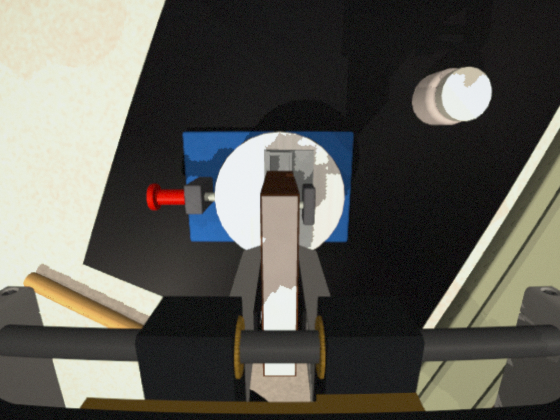

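Wrist picture: the plaque is hanging straight between the fingers at (280,270), and the clip is empty. Top edge is at 0.2895, so the underside is 40 mm below the TCP. Now moving over the bay.

```bash
python3 -m inch '[0.53,-2.27,0,0,0,0,0,1.05,-4.54,0,0,0,0,0,1.05,-4.54,0,0,0,0,0,1.05,-4.54,0,0,0,0,0,1.05,-4.54,0,0,0,0,0,1.05,-4.54,0,0,0,0,0,1.05,-4.54,0,0,0,0,0,1.05,-4.54,0,0,0,0,0,1.05,-4.54,0,0,0,0,0,1.05,-4.54,0,0,0,0,0,0.53,-2.27,0,0,0,0,0,0,0,0,0,0,0.154,0,0,0,0,0,0,0.154,0,0,0,0,0,0,0.154,0,0,0,0,0,0,0.154,0,0,0,0,0,0,0.154,0,0,0,0,0,0,0,0,0,0,0,0,0,0,0]'
python3 - <<'E'
from h import *
o=ctrl.get_obs();print(o['force'],o['grip_width'],o['ee_pos'],o['eef_rot'])
a=-.35; X=np.array([np.cos(a),np.sin(a)]);Y=np.array([-X[1],X[0]])
c0=np.array([.57,.240])
for n in("wrist","top","scene"):
    c=cam(n)
    if n=="wrist": save(c,"w3.png")
    p,col,uv=cloud(c); ci=col.astype(int)
    q=np.c_[(p[:,:2]-c0)@X,(p[:,:2]-c0)@Y]
    s=(abs(q[:,0])<.1)&(abs(q[:,1])<.075)
    m=s&(p[:,2]>.036)&(p[:,2]<.052)&(ci[:,0]>ci[:,2]+25)
    h,e=np.histogram(q[m,0],bins=np.arange(-.08,.0801,.004)); print(n,list(zip((e[:-1]*1000).round().astype(int).tolist(),h.tolist())))
    m2=s&(p[:,2]>.004)&(p[:,2]<.05)&(ci[:,0]>ci[:,2]+25)
    if m2.sum()>9:print(cv2.minAreaRect((p[m2,:2]*1000).astype(np.float32)))
    m3=s&(p[:,2]>.083)&(p[:,2]<.097)&(q[:,0]>0)
    if m3.sum()>9: print("old",cv2.minAreaRect((p[m3,:2]*1000).astype(np.float32)),q[m3].mean(0))
E
```

```text
time_s: 9.43
ee_pos: [0.5318, 0.2544, 0.2507]
eef_rot: [3.141, 0.0, -0.345]
force: [-0.7, 1.6, -0.1]
grip_width: 0.018
[-0.7156298   1.58443785 -0.13967925] 0.017961402840344712 [0.53182198 0.25440519 0.25067489] [ 3.14131132e+00  3.51812681e-04 -3.44576851e-01]
wrist [(-80, 0), (-76, 0), (-72, 0), (-68, 0), (-64, 0), (-60, 26), (-56, 20), (-52, 0), (-48, 0), (-44, 0), (-40, 0), (-36, 0), (-32, 0), (-28, 15), (-24, 57), (-20, 10), (-16, 0), (-12, 0), (-8, 0), (-4, 0), (0, 0), (4, 0), (8, 0), (12, 0), (16, 0), (20, 237), (24, 147), (28, 136), (32, 50), (36, 3), (40, 2), (44, 3), (48, 1), (52, 0), (56, 0), (60, 0), (64, 0), (68, 0), (72, 0), (76, 0)]
((569.3330078125, 236.139892578125), (109.36682891845703, 170.26153564453125), 69.71147155761719)
old ((606.6918334960938, 223.20738220214844), (99.82066345214844, 18.120513916015625), 69.97611236572266) [ 0.0395896  -0.00080901]
top [(-80, 0), (-76, 0), (-72, 0), (-68, 0), (-64, 0), (-60, 0), (-56, 0), (-52, 0), (-48, 0), (-44, 0), (-40, 0), (-36, 0), (-32, 0), (-28, 0), (-24, 0), (-20, 0), (-16, 0), (-12, 0), (-8, 0), (-4, 0), (0, 0), (4
[... 316 characters left out ...]
.875343322753906, 18.93905258178711), 68.0958023071289) [ 0.03866781 -0.02987154]
scene [(-80, 0), (-76, 0), (-72, 0), (-68, 0), (-64, 13), (-60, 22), (-56, 52), (-52, 9), (-48, 0), (-44, 0), (-40, 0), (-36, 0), (-32, 1), (-28, 16), (-24, 36), (-20, 19), (-16, 0), (-12, 0), (-8, 0), (-4, 0), (0, 0), (4, 0), (8, 0), (12, 0), (16, 0), (20, 0), (24, 0), (28, 0), (32, 0), (36, 0), (40, 0), (44, 34), (48, 52), (52, 12), (56, 55), (60, 37), (64, 0), (68, 0), (72, 0), (76, 0)]
((564.7465209960938, 237.739501953125), (119.94750213623047, 190.896240234375), 70.0487060546875)
old ((606.1591186523438, 221.92138671875), (99.4564437866211, 27.299545288085938), 69.49256896972656) [ 0.04300339 -0.00498014]
```

View pics/w3.png

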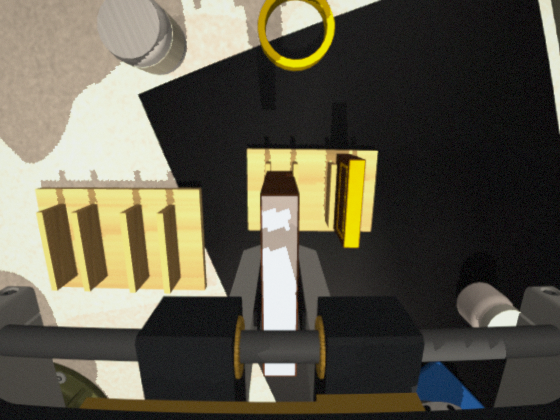

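Wrist picture: the board fits at 109×170 mm as specified. The plaque is over the empty left bay at (280,190), with the old plaque at (352,200). Now lowering.

```bash
python3 -m inch '[0.15,0.41,1,0,0,0.008,0,0,0,3,0,0,0,0,0,0,3,0,0,0,0,0,0,3,0,0,0,0,0,0,3,0,0,0,0,0,0,2,0,0,0,0,0,0,1,0,0,0,0,0,0,1,0,0,0,0,0,0,1,0,0,0,0,0,0,0.7,0,0,0,0,0,0,0.5,0,0,0,0,0,0,0.4,0,0,0,0,0,0,0,0,0,0,0,0,0,0,0,0,0,0]'
python3 - <<'E'
from h import *
o=ctrl.get_obs();print(o['force'],o['moment'],o['grip_width'],o['ee_pos'])
c=cam("scene"); cv2.imwrite("pics/s2.png",cv2.resize(c[0][170:280,260:400,::-1],None,fx=5,fy=5,interpolation=cv2.INTER_CUBIC))
E
```

```text
time_s: 11.32
ee_pos: [0.532, 0.2501, 0.0552]
eef_rot: [-3.141, -0.0, -0.356]
force: [-0.4, -0.4, -0.7]
grip_width: 0.0176
[-0.44386746 -0.3517558  -0.73784359] [-0.05372565  0.07974241  0.02090574] 0.01757387361382169 [0.53203199 0.25011171 0.05518361]
```

View pics/s2.png

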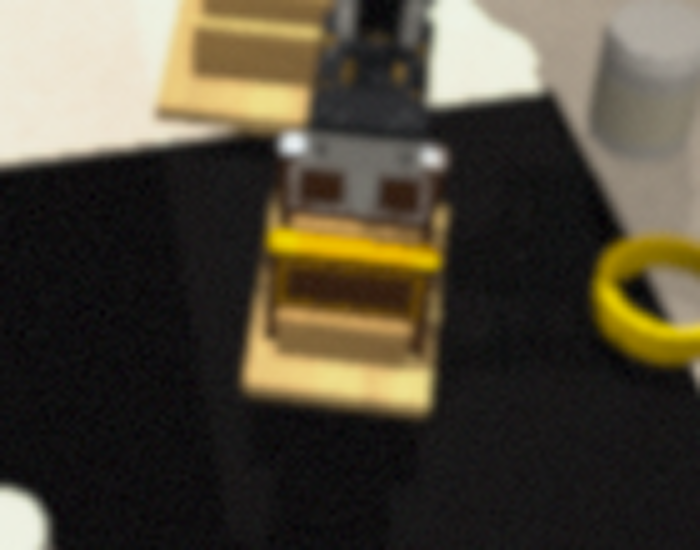

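The plaque is in the bay behind the old plaque, with no side force and its underside about 4.5 mm above the floor. I'll lower until it touches.

```bash
python3 -m inch '[0,0,0.2,0,0,0,0,0,0,0.15,0,0,0,0,0,0,0.1,0,0,0,0,0,0,0,0,0,0,0]'
```

```text
time_s: 11.88
ee_pos: [0.532, 0.2501, 0.051]
eef_rot: [-3.141, -0.0, -0.356]
force: [-3.5, -1.0, 6.0]
grip_width: 0.0181
```

Touching the floor at 6 N. Releasing and backing straight up.

```bash
python3 -m inch '[0,0,0,0,0,0,0.45,0,0,0,0,0,0,0.45,0,0,0,0,0,0,0.45,0,0,0,0,0,0,0.45,0,0,0,0,0,0,0.45,0,0,0,0,0,0,0.45,0,0,-2,0,0,0,0.45,0,0,-4,0,0,0,0.45,0,0,-5,0,0,0,0.45,0,0,-5,0,0,0,0.45,0,0,-4,0,0,0,0.45,0,0,0,0,0,0,0.45,0,0,0,0,0,0,0.45]'
python3 - <<'E'
from h import *
o=ctrl.get_obs();print(o['force'],o['grip_width'],o['ee_pos'])
a=-.354; X=np.array([np.cos(a),np.sin(a)]);Y=np.array([-X[1],X[0]]); b=np.array([.5318,.25])
c=cam("wrist"); save(c,"w4.png"); p,col,uv=cloud(c)
q=np.c_[(p[:,:2]-b)@X,(p[:,:2]-b)@Y]
m=(abs(q[:,0])<.03)&(abs(q[:,1])<.07)&(p[:,2]>.083)&(p[:,2]<.1)
r=cv2.minAreaRect((q[m]*1000).astype(np.float32)); print(m.sum(),r,np.percentile(p[m,2],[5,50,95]))
E
```

```text
time_s: 13.5
ee_pos: [0.5316, 0.2499, 0.2493]
eef_rot: [3.141, 0.001, -0.356]
force: [0.7, 0.3, -0.2]
grip_width: 0.0423
[ 0.69084679  0.31661548 -0.1596903 ] 0.04231374342411948 [0.53158074 0.24992789 0.24934785]
1499 ((-0.06989860534667969, -0.6505165100097656), (98.92744445800781, 18.1154727935791), 89.59391784667969) [0.08910123 0.09037356 0.09153758]
```

View pics/w4.png

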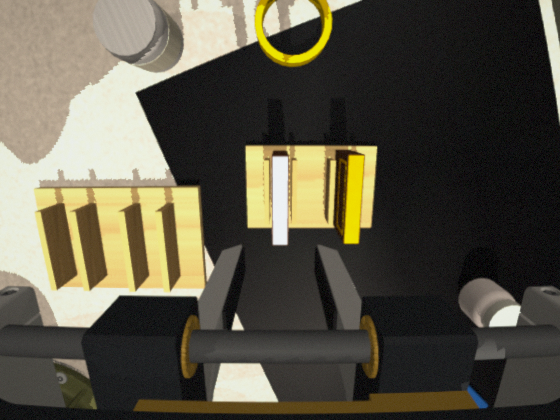

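Wrist picture: the white plaque stands upright in the bay at (280,198), centred within 1 mm and upright, with its top at 0.0904. The old plaque at (352,198) has not moved. Now going to the knob.

```bash
python3 -m inch '[0.74,2.44,0,0,0,0,0.6,1.47,4.88,0,0,0,0,0.6,1.47,4.88,0,0,0,0,0.6,1.47,4.88,0,0,0,0,0.6,1.47,4.88,0,0,0,0,0.6,1.47,4.88,0,0,0,0,0.6,1.47,4.88,0,0,0,0,0.6,1.47,4.88,0,0,0,0,0.6,1.47,4.88,0,0,0,0,0.6,1.47,4.88,0,0,0,0,0.6,0.74,2.44,0,0,0,0,0.6,0,0,0,0,0,0.157,0.6,0,0,0,0,0,0.157,0.6,0,0,0,0,0,0.157,0.6,0,0,0,0,0,0.157,0.6,0,0,0,0,0,0.157,0.6,0,0,0,0,0,0,0.6,0,0,0,0,0,0,0.6]'
python3 - <<'E'
from h import *
o=ctrl.get_obs();print(o['ee_pos'],o['eef_rot'])
a=.428; X=np.array([np.cos(a),np.sin(a)]);Y=np.array([-X[1],X[0]]); b=np.array([.622,-.2033])
c=cam("wrist"); save(c,"w5.png"); p,col,uv=cloud(c);ci=col.astype(int)
q=np.c_[(p[:,:2]-b)@X,(p[:,:2]-b)@Y]
m=(abs(q[:,0]+.13)<.05)&(abs(q[:,1])<.04)&(p[:,2]>.03)&(p[:,2]<.09)&(ci[:,0]>ci[:,1]+70)
print(m.sum(),cv2.minAreaRect((q[m]*1000).astype(np.float32)),np.percentile(p[m,2],[5,50,95]))
for lo in range(-160,-95,4):
    k=m&(q[:,0]*1000>=lo)&(q[:,0]*1000<lo+4)
    if k.sum(): print(lo,k.sum(),(q[k,1].min()*1000).round(1),(q[k,1].max()*1000).round(1),p[k,2].max().round(3))
m=(abs(q[:,0]+.09)<.02)&(abs(q[:,1])<.03)&(p[:,2]>.074)&(p[:,2]<.082); print("housing",q[m].min(0),q[m].max(0))
E
```

```text
time_s: 15.8
ee_pos: [0.4995, -0.2585, 0.2498]
eef_rot: [3.141, 0.001, -1.138]
force: [-0.2, 0.3, 0.8]
grip_width: 0.0564
[ 0.499537   -0.25854691  0.24975779] [ 3.14091632e+00  9.40014358e-04 -1.13753302e+00]
638 ((-131.6275634765625, 1.0414371490478516), (41.85295486450195, 30.74720001220703), 0.27992087602615356) [0.06326444 0.06818634 0.07521375]
-156 7 -9.5 13.8 0.076
-152 82 -14.4 16.3 0.076
-148 129 -14.3 16.3 0.076
-144 51 -7.2 9.2 0.07
-140 53 -7.2 9.3 0.07
-136 45 -7.2 9.2 0.071
-132 52 -7.1 9.3 0.07
-128 51 -7.1 9.2 0.07
-124 49 -7.0 9.3 0.07
-120 56 -6.9 9.3 0.07
-116 45 -6.9 8.1 0.07
-112 18 -6.9 8.1 0.07
housing [-0.10735287 -0.01637621] [-0.08872092  0.01673539]
```

View pics/w5.png

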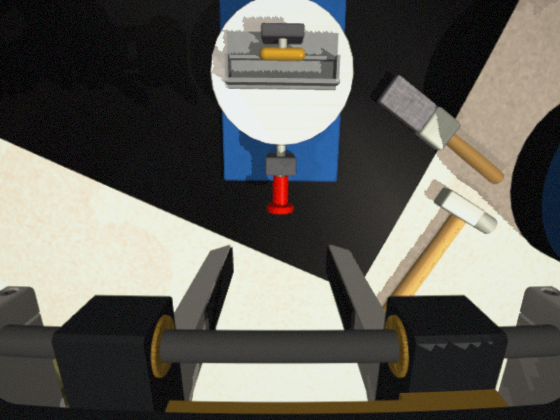

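Wrist picture: the red knob is at (281,193) with its flange at (281,210), and it lies on the tool's centre line. The housing is at (281,163). The hammer and brush are well to the right. Descending and pinching the neck.

```bash
python3 -m inch '[0,0.11,2,0,0,0.005,0.6,0,0,4,0,0,0,0.6,0,0,4,0,0,0,0.6,0,0,4,0,0,0,0.6,0,0,3,0,0,0,0.6,0,0,2,0,0,0,0.6,0,0,1.7,0,0,0,0.6,0,0,0,0,0,0,0.6,0,0,0,0,0,0,0,0,0,0,0,0,0,0,0,0,0,0,0,0,0,0,0,0,0,0,0,0,0,0,0,0,0,0,0,0,0,0,0,0,0,0]' 40
```

```text
time_s: 17.6
ee_pos: [0.4989, -0.2595, 0.0437]
eef_rot: [-3.141, -0.001, -1.146]
force: [1.3, -3.8, 0.5]
grip_width: 0.0168
```

```bash
python3 -m inch '[0,0.3,0,0,0,0,0,0,0.3,0,0,0,0,0,0,0.3,0,0,0,0,0,0,0.3,0,0,0,0,0,0,0.3,0,0,0,0,0,0,0.3,0,0,0,0,0,0,0.2,0,0,0,0,0,0,0,0,0,0,0,0,0,0,0,0,0,0,0]'
```

```text
time_s: 18.73
ee_pos: [0.482, -0.2671, 0.0438]
eef_rot: [-3.139, -0.002, -1.146]
force: [12.3, 0.4, -4.9]
grip_width: 0.017
```

```bash
python3 -m inch '[0,0.15,0,0,0,0,0,0,0.15,0,0,0,0,0,0,0.15,0,0,0,0,0,0,0,0,0,0,0,0,0,0,0,0,0,0,0,0,0,0,0,0,0,0]'
python3 - <<'E'
from h import *
o=ctrl.get_obs();print(o['force'],o['ee_pos'],o['grip_width'])
a=.428; X=np.array([np.cos(a),np.sin(a)]);Y=np.array([-X[1],X[0]]); b=np.array([.622,-.2033])
for n in("wrist","top","scene"):
    c=cam(n)
    if n!="top": save(c,n+"6.png")
    p,col,uv=cloud(c);ci=col.astype(int); q=np.c_[(p[:,:2]-b)@X,(p[:,:2]-b)@Y]
    m=(abs(q[:,0]+.14)<.06)&(abs(q[:,1])<.04)&(p[:,2]>.03)&(p[:,2]<.09)&(ci[:,0]>ci[:,1]+70)
    if m.sum()>3: print(n,m.sum(),cv2.minAreaRect((q[m]*1000).astype(np.float32)),q[m].min(0))
E
```

```text
time_s: 19.48
ee_pos: [0.4804, -0.2679, 0.0438]
eef_rot: [-3.134, -0.003, -1.146]
force: [33.1, 9.7, -13.8]
grip_width: 0.0169
[ 33.13894756   9.65104202 -13.82892625] [ 0.48037478 -0.2678561   0.04380963] 0.01694631905911973
wrist 2543 ((-152.33303833007812, 0.8615798950195312), (17.76173973083496, 42.91471481323242), 89.04576873779297) [-0.17388138 -0.00768089]
scene 41 ((-151.7324981689453, 0.7816915512084961), (12.444069862365723, 40.944091796875), 79.72098541259766) [-0.17178152 -0.00579755]
```

View pics/wrist6.png

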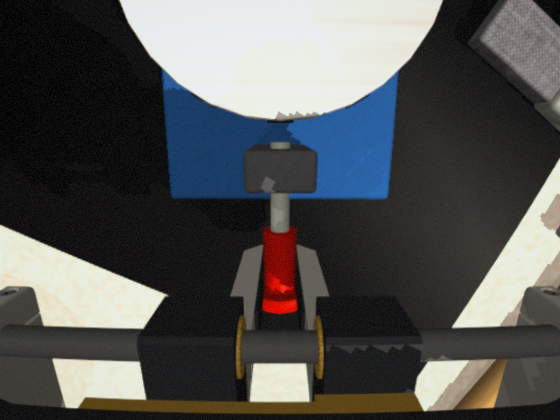

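Wrist picture: the pin shows between the housing at (280,170) and the knob at (280,260), held by the fingers. The flange has moved 20 mm and the force rose sharply, so it's at the stop. I'll ease off 1.5 mm, check the plaque and hand in.

```bash
python3 -m inch '[0,-0.15,0,0,0,0,0,0,0,0,0,0,0,0,0,0,0,0,0,0,0]'
python3 - <<'E'
from h import *
a=-.354; X=np.array([np.cos(a),np.sin(a)]);Y=np.array([-X[1],X[0]]); b=np.array([.5318,.25])
for n in("top","scene"):
    c=cam(n); p,col,uv=cloud(c); q=np.c_[(p[:,:2]-b)@X,(p[:,:2]-b)@Y]
    for x0 in(0,.08):
        m=(abs(q[:,0]-x0)<.03)&(abs(q[:,1])<.07)&(p[:,2]>.083)&(p[:,2]<.1)
        print(n,x0,cv2.minAreaRect((q[m]*1000).astype(np.float32)),np.median(p[m,2]))
o=ctrl.get_obs();k=o['ee_pos'][:2]-[.4989,-.2595];print("pulled",np.hypot(*k),o['force'],o['grip_width'])
if np.hypot(*k)>.0185: print(ctrl.hand_in())
E
```

```text
time_s: 20.0
ee_pos: [0.4805, -0.2678, 0.0438]
eef_rot: [-3.136, -0.003, -1.146]
force: [22.7, 5.5, -9.7]
grip_width: 0.017
top 0 ((-2.546473979949951, 0.2922248840332031), (100.86609649658203, 18.65852165222168), 89.62069702148438) 0.09091835415206462
top 0.08 ((77.9546127319336, 1.7800140380859375), (19.859975814819336, 102.10371398925781), 0.17899009585380554) 0.0910719847063326
scene 0 ((0.7101545333862305, -1.9284324645996094), (98.92018127441406, 23.58863067626953), 89.63579559326172) 0.09162708807437492
scene 0.08 ((80.2169418334961, -0.5659027099609375), (25.360824584960938, 99.73625183105469), 1.6893439292907715) 0.09147560286568557
pulled 0.020174643254208566 [23.19812268  3.92629064 -8.09130875] 0.017145937445394582
the job is handed in; nothing more can be done
None
```

I lifted the white-edged plaque out of the clip rail and stood it in the empty bay of the rack. I let go of it, then pulled the red plunger out to its stop. The job was handed in at about 20 s of the 48 s, with the gripper still holding the knob; it reports no verdict.

- **Plaque:** The cameras put it within about 3 mm of the bay's centre. The top and scene cameras differ by about 3 mm across the bay, which is close to their calibration error. It stands upright with its top edge 90 to 92 mm up, so it rests on the bay floor.
- **Old plaque:** It is still in its own bay, within about 2 mm of where it was.
- **Plunger:** The fingers moved about 20.2 mm, and the knob's flange also moved about 20 mm in the images. The force rose sharply at the end to about 35 N, which showed it had reached its stop. I then eased off to about 25 N, and the knob stayed out.
- **Other things:** I touched none of them, but I did not measure their positions again.

No check failed.

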